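# Check the setting of a tilted angle plate with a digital angle gauge

### The arm

A 6-joint arm with a two-finger parallel gripper is mounted at the origin on the work surface. World frame = base frame: x ahead of the robot, y to its left, z up, the work surface at z = 0. Lengths are in mm, angles in degrees, forces in N, time in s.
With the tool pointing down it reaches from about 400 to 925 mm from the base axis. Payload 3.4 kg.
Tool frame: the origin (TCP) lies midway between the tips of the shut fingers; the grasp point (between the pads) lies 19 mm behind it; z points along the fingers, y is the direction in which the jaws open and shut (so a half turn about z gives the same grasp; the last joint's range is limited). The gripper opens to 85 mm and grips with 20 to 120 N. Pads are 22 mm wide; open, the fingers measure 114 mm over their backs; the gripper's body (76 mm by 85 mm) begins 54 mm behind the grasp point. The pads swing forward as they close: fully open they stand 13 mm farther back than shut.
Start: joints at [67.466, 17.578, 86.31, -0, 76.112, -4.211], TCP at [180.79, 545.844, 231.305] pointing down, gripper open.
Joint ranges: [-179.03, 179.03], [-60, 130.46], [8.19, 133.38], [-81.62, 261.62], [5.75, 156.47], [-153.77, 153.77]. Speed limits (degrees/s): [147.25, 147.25, 180, 180, 180, 180].

### API

Orientations are given as a 3x3 rotation matrix whose columns are the frame's x, y, z axes.
In Python, from cell import env gives the robot as it stands.
- The arm moves only by the tool arm_command, never from a script. Its argument "plan" is text: rows parted by semicolons, each of 7 numbers parted by spaces: the finger opening in cm, from 0 to 8.54, then the shift along the tool's x, y, z in cm, then the turn, a rotation vector about the tool's x, y, z in rad. A call has exactly 10 rows; each row shifts and turns the commanded pose from where the row before left it, along the tool's axes as they then stand; what a row does not reach is not made up. A row lasts 1/10 s, in which the tool goes at most 50 mm and 8.59 degrees, less where a joint would pass 70% of its speed; a pose out of reach is approached as far as the arm can. A call is refused whole if a number of a shift passes 5 or a number of a turn 0.15, either way. A call with a gripper value outside its range is refused whole. The fingers move at their own pace and stop on an object; the grip force is fixed at half the most. Time passes only in rows, so rows that do not move let the fingers close, or fill a call up. It gives the time, the measured TCP pose, the force and the opening at its end, in the units of the state.
- env.state(): the state, without advancing time (a new reading comes with each control period).
- env.snapshot(name): name is "side" or "top" or "wrist"; returns a dict with "color" (420x560x3 uint8, blue, green, red), "intrinsics" (3x3 intrinsics, pixels), "k1" (the pictures are not rectified: a ray, as slopes to the right and down, at radius r is drawn at 1 + k1 r^2 times it, then the intrinsics apply), "R" (3x3) and "t" (3): a world point X has camera coordinates R X + t; the wrist camera has in their place "mount" (4x4, takes a point from camera to tool coordinates, whose origin is the TCP and whose axes are the flange's). Camera axes: x right, y down, z forward; pixel columns grow to the right and rows downward; lengths in mm; the calibration is good to about 2 mm. A picture is of the moment at which its call begins: read the wrist's pose just before it. There is no depth.
- env.hand_in(): hands the job in, once; it reports no verdict.
The state is a dict: "clock": time; "joint_positions": joint angles; "joint_velocities": joint speeds; "effort": joint torques, N m; "position": TCP position; "orientation": TCP orientation; "force": force on the tool from outside, world axes, zero at the start; "wrist_torque": the same for the moment, N m; "width": opening from 0.0 (shut) to 1.0 (fully open).
Only numpy, scipy, OpenCV 4.12 (cv2) and the standard library are available. Lean on these libraries where they do the work, as an engineer would, in place of code of your own. Each camera call takes 0.05 s, during which the arm holds its last target. There are 200 camera calls.

### The job

Zero the digital angle gauge where it stands on the granite by pressing the small key on its top, then pick it up and tilt it until its base lies flush on the sloped face of the angle plate, wholly on the face and pointing straight down the slope, so that the angle can be read. Finish while holding it there, still in the gripper and gently but definitely pressed against the face; do not let it go, do not press the key again off the granite, do not push the plate off its setting, and leave everything else where it is.

Things in the scene. Friction and masses are not known exactly. Their poses are not given: they have to be found in the camera images.
- gauge: digital angle gauge: aluminium block 76 mm long (x), 30 mm thick (y), 52 mm high (z), 0.2 kg, on its flat base at one of three places at the robot's right. Origin: centre of the base's underside; z up out of the top, which has a display and, 26 mm from the centre towards +x, the zero key. Grip the flat sides, 30 mm apart, at mid-length, clear of the key. May lie on the slope either way round
- zero_key (a joint): travel of the gauge's zero key, m: 0 released, 0.003 fully down; spring, 1.4 N to start and 4 N fully down; pressing it beyond 0.002 for a moment zeroes the gauge
- key_top (a point): centre of the top of the zero key, an 11 mm disc standing 4 mm above the gauge's top (56 mm above its base) when released; moves with the key
- angle_base: base of the angle plate, dark steel, fixed to the granite at the robot's left: foot 170 (x) by 150 (y) by 16 mm, two cheeks 12 mm thick at y = +-60 mm up to 94 mm high, clamp levers outside them to y = +-83 mm. Origin: centre of the underside; the slope falls along its -x, roughly to the robot's right (-y), give or take 55 degrees
- plate: the angle plate's tilting plate, bright steel 150 mm long (x, up the slope), 110 mm wide (y, level), 20 mm thick, on a level swivel axis 68 mm above the granite, clamped at a slope of 15 to 35 degrees, different each time; slips only above about 6 N m. Origin: on the swivel axis, 30 mm under the face; z is the outward normal of the sloped face
- plate_face (a point): centre of the sloped working face, 30 mm from the swivel axis; axes as the plate: x up the slope, y level, z outward normal. The face is flat and free of obstacles and reaches 75 mm along x and 55 mm along y to either side
- plate_edge (a point): middle of the upper edge of the sloped face, 75 mm up the slope from its centre
- vblock: bystander: dark steel V-block 62 x 50 x 40 mm high, loose, on one of the same three places; origin: centre of its underside
- setup_block: bystander: bright steel setup block 76 x 51 x 25 mm high with dark holes, loose, on one of the same three places; origin: centre of its underside
- ring_gauge: bystander: steel ring gauge, 60 mm across and 22 mm high, lying flat; origin: centre of its underside
- housing: bystander: milled aluminium housing 70 x 60 x 74 mm high, beyond the plate; origin: centre of its underside
- pendant: bystander: black joystick box 110 x 190 x 35 mm with a stick up to 94 mm, at the right; origin: centre of its underside
- pen_cup: bystander: white cup of pens, 72 mm across, 145 mm high with pens, beyond the plate to the left; origin: centre of its underside
- hex_driver: bystander: screwdriver lying flat near the robot's left; origin: under its middle
Things that resemble listed ones, but are neither listed nor needed, are in the scene too. What is shaped like the gauge but purple or turquoise is not meant.

How it is judged (in metres and radians):
On the way:
1. the gauge is zeroed: its key is pressed while it stands upright on the granite (value of joint zero_key above 0.002 m and height (world z) of gauge below 0.004 m and angle between gauge's own z axis and vertical below 0.05 rad), for 0.1 s.
At the end, for the whole second after the job is handed in: the gauge is still in the fingers (over 2 N) and pressed on the plate with 3.5 to 30 N, its base flush with the sloped face (within 0.03 rad and 2 mm), square to the slope within 0.09 rad, wholly on the face, at rest, its key released, the plate still at its setting (upper edge moved under 4 mm) (angle between the z axis of gauge and the z axis of plate_face, either way round below 0.03 rad and angle between the y axis of gauge and the y axis of plate_face, either way round below 0.09 rad and z of gauge in the frame of plate_face between -0.002 and 0.002 m and x of gauge in the frame of plate_face between -0.037 and 0.037 m and y of gauge in the frame of plate_face between -0.04 and 0.04 m and contact force between gauge and plate between 3.5 and 30 N and contact force between the fingers and gauge above 2 N and linear speed of gauge below 0.02 m/s and value of joint zero_key below 0.001 m and distance of plate_edge from where it was at the start of the episode below 0.004 m); the arm keeps its last pose, push and grip.
It fails at once if the gauge is slammed onto the plate (over 50 N) (contact force between gauge and plate above 50 N).
It fails at once if the plate is pushed off its setting (distance of plate_edge from where it was at the start of the episode above 0.004 m).
It fails at once if the zero key is pressed again off the granite (value of joint zero_key above 0.002 m and height (world z) of gauge above 0.02 m).
It fails at once if a bystander is disturbed (distance of any of vblock, setup_block, ring_gauge, housing, pendant, pen_cup, hex_driver from where it was at the start of the episode above 0.02 m).
It also fails if it takes over 62 s, if anything falls off the work surface, if the arm or the gripper's body presses on something with over 40 N, if the wrist force passes 120 N, or if a joint passes its speed limit or range.

## Working session

There is one attempt and no reset: what is moved stays moved. The work goes in short steps, Python scripts to look and compute and a tool call to move; the robot and the scene stay as the last step left them, time stands still between calls to the robot, and variables do not carry over. Pictures are saved under pics/ and viewed, about 8 in all and at most 12, crops included, and the job is handed in when it is done.

Besides the shell and the picture viewer there is one more tool, called after "Call:" as name(argument=value, ...), one argument or row to a line, values as JSON. arm_command: Moves the arm, as the interface text tells. Its arguments: {"type":"object","properties":{"plan":{"type":"string"}},"required":["plan"]}

```bash
ls; mkdir -p pics
cat > h.py <<'E'
import numpy as np, cv2
from cell import env
def save(n,f):
    s=env.snapshot(n); cv2.imwrite(f'pics/{f}.png',s['color']); np.savez(f'pics/{f}.npz',**{k:v for k,v in s.items()}); return s
def load(f):
    d=np.load(f'pics/{f}.npz'); return {k:d[k] for k in d.files}
def ray(s,uv,st=None):
    K=np.array(s['intrinsics']);p=(np.linalg.inv(K)@[uv[0],uv[1],1])[:2]
    q=p.copy()
    for _ in range(20): q=p/(1+float(s['k1'])*(q@q))
    d=np.array([*q,1.])
    if 'R' in s: R=np.array(s['R']);t=np.array(s['t']).ravel();return -R.T@t,R.T@d
    M=np.array(s['mount']);P=np.array(st['position']);O=np.array(st['orientation'])
    return P+O@M[:3,3],O@(M[:3,:3]@d)
def onz(s,uv,z,st=None):
    c,d=ray(s,uv,st); return c+d*(z-c[2])/d[2]
def proj(s,X):
    R=np.array(s['R']);t=np.array(s['t']).ravel();c=R@X+t;q=c[:2]/c[2];q=q*(1+float(s['k1'])*(q@q));K=np.array(s['intrinsics']);return (K@[*q,1])[:2]
def tri(s1,u1,s2,u2):
    c1,d1=ray(s1,u1);c2,d2=ray(s2,u2);d1/=np.linalg.norm(d1);d2/=np.linalg.norm(d2)
    A=np.stack([d1,-d2],1);k=np.linalg.lstsq(A,c2-c1,rcond=None)[0]
    a=c1+k[0]*d1;b=c2+k[1]*d2;return (a+b)/2,np.linalg.norm(a-b)
E
python3 - <<'E'
from h import *
for n in('top','side'):
    s=save(n,n+'0'); print(n,s['intrinsics'],s['k1'],-np.array(s['R']).T@np.array(s['t']).ravel())
print(env.state())
E
```

```text
pics
top [[514.9659966    0.         288.33035602]
 [  0.         514.9659966  210.21966521]
 [  0.           0.           1.        ]] -0.06292596110189926 [ 305.77657361  -44.39912456 1477.5272247 ]
side [[410.9364971    0.         284.77619537]
 [  0.         410.9364971  199.73352611]
 [  0.           0.           1.        ]] -0.09859147889874267 [ 387.74948591 -887.62866543  955.58365079]
{'clock': 0.1, 'joint_positions': array([ 6.74665443e+01,  1.76177288e+01,  8.63764385e+01,  8.40734110e-04,
        7.61114234e+01, -4.21038386e+00]), 'joint_velocities': array([ 0.08129598, -0.13293792, -0.12517274,  0.04530491, -0.00995607,
       -0.07077173]), 'effort': array([-6.23522574e-04, -4.58532321e+01, -2.52608496e+01, -2.11977158e-04,
        5.65606897e-03, -3.14080614e-05]), 'position': array([180.53342403, 545.25992793, 230.47538681]), 'orientation': array([[-9.49297797e-01,  3.14377440e-01, -7.19400551e-04],
       [ 3.14378228e-01,  9.49296292e-01, -1.69675170e-03],
       [ 1.49503819e-04, -1.83688652e-03, -9.99998302e-01]]), 'force': array([ 0.4389711 ,  0.14568854, -1.02547201]), 'wrist_torque': array([-0.00776207, -0.01302102,  0.02015768]), 'width': 1.0035468696639729}
```

View pics/top0.png

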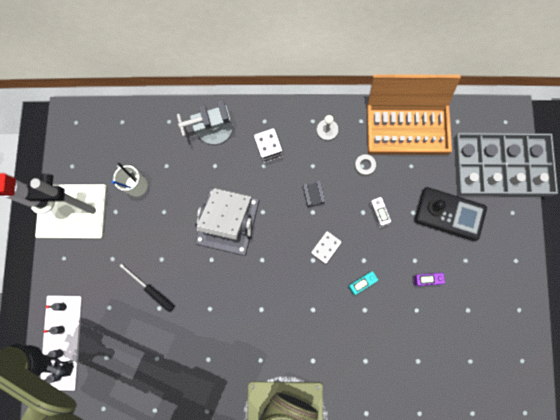

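View pics/side0.png

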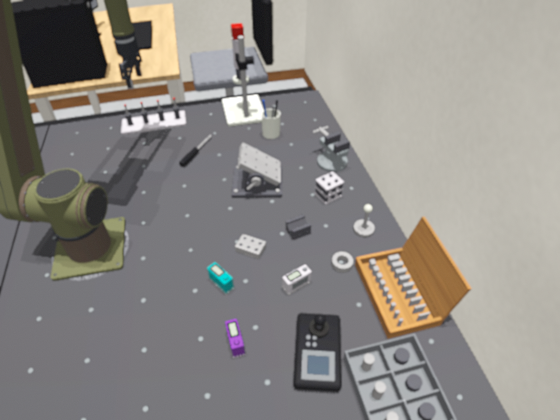

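Top view: white/aluminium gauge at (381,211), turquoise lookalike at (363,283), purple one at (430,280). The gauge in the side view is at (296,277). The aluminium one fits the description. The plate is at top (225,215), side (260,165). I'll confirm with enlarged crops.

Run:
```python
from h import *
t=cv2.imread('pics/top0.png');s=cv2.imread('pics/side0.png')
def c(im,u,v,w,h):return cv2.resize(im[v:v+h,u:u+w],(400,300),interpolation=cv2.INTER_CUBIC)
m=np.vstack([np.hstack([c(t,361,196,40,30),c(s,276,262,40,30)]),np.hstack([c(t,185,180,80,60+0),c(s,220,135,80,60)])])
for q in range(4):
  ox,oy=(q%2)*400,(q//2)*300
  for k in range(0,400,50):
    cv2.line(m,(ox+k,oy),(ox+k,oy+5),(0,0,255),1)
    if k<300: cv2.line(m,(ox,oy+k),(ox+5,oy+k),(0,0,255),1)
cv2.imwrite('pics/crop1.png',m)
```

```text
(no output)
```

View pics/crop1.png

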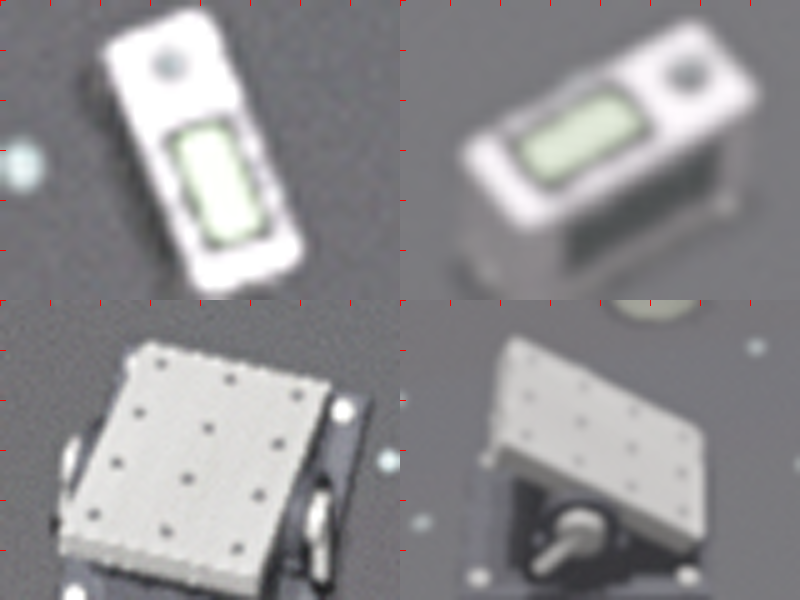

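The crop confirms the aluminium gauge, with its key at top crop (168,63), i.e. the far (+x) end. The plate face carries 12 holes visible in both views, and its high edge is the one nearer the robot. Next I triangulate.

```bash
cat > m1.py <<'E'
from h import *
T=load('top0');S=load('side0')
th=np.array([(162,364),(230,379),(297,395),(140,412),(208,428),(278,443),(117,462),(187,478),(258,495),(94,514),(167,531),(237,548)],float)-[0,300]
sh=np.array([(683,436),(683,473),(683,510),(633,412),(631,449),(631,487),(583,387),(581,423),(579,460),(531,359),(529,397),(527,435)],float)-[400,300]
def ref(s,p,o,r=2):
    g=cv2.cvtColor(s['color'],cv2.COLOR_BGR2GRAY).astype(float)
    u=np.array(o)+(p+.5)/5-.5; out=[]
    for q in u:
        for _ in range(3):
            c=np.round(q).astype(int);w=g[c[1]-r:c[1]+r+1,c[0]-r:c[0]+r+1];w=np.clip(np.percentile(w,70)-w-3,0,None)
            yy,xx=np.mgrid[-r:r+1,-r:r+1]
            q=c+np.array([(w*xx).sum(),(w*yy).sum()])/max(w.sum(),1e-6)
        out.append(q)
    out=np.array(out);print('shift',np.abs(out-u).max(0));return out,u
tu,t0=ref(T,th,(185,180));su,s0=ref(S,sh,(220,135))
for a,b in((tu,su),(t0,s0)):
    P=np.array([tri(T,x,S,y)[0] for x,y in zip(a,b)]);g=np.array([tri(T,x,S,y)[1] for x,y in zip(a,b)])
    I=np.array([(i,j) for i in (-1.5,-.5,.5,1.5) for j in(-1,0,1)]);A=np.c_[np.ones(12),I]
    X,res,_,_=np.linalg.lstsq(A,P,rcond=None);ux,uy=X[1],X[2]
    print('c',X[0],'pitch',np.linalg.norm(ux),np.linalg.norm(uy),'rms',np.sqrt(((A@X-P)**2).mean()),'gap',g.mean())
    ex=ux/np.linalg.norm(ux);n=np.cross(ux,uy);n/=np.linalg.norm(n);n*=np.sign(n[2])
    print('x(i) up-slope',ex,'slope',np.degrees(np.arccos(n[2])),'n',n,'dirs',np.degrees(np.arctan2(n[1],n[0])),'uy',uy/np.linalg.norm(uy), 'uxuy',ex@uy/np.linalg.norm(uy))
    print('height of axis pred',(X[0]-30*n))
# gauge
g=T['color'];g2=cv2.cvtColor(g,cv2.COLOR_BGR2GRAY)[190:232,355:405]
m=((g2>165)*255).astype(np.uint8);cs=cv2.findContours(m,0,1)[0];c=max(cs,key=cv2.contourArea);r=cv2.minAreaRect(c);print(r)
pts=[onz(T,p+[355,190],52) for p in cv2.boxPoints(r)];print(np.round(pts,1));print('ctr',np.mean(pts,0))
k,gp=tri(T,np.array([361,196])+(np.array([168,63])+.5)/10-.5,S,np.array([276,262])+(np.array([288,75])+.5)/10-.5);print('key',k,gp,onz(T,np.array([361,196])+(np.array([168,63])+.5)/10-.5,56),onz(S,np.array([276,262])+(np.array([288,75])+.5)/10-.5,56))
# other objects rough
for n,uv,z in(('vblock',(315,194),40),('setup',(326,247),25),('ring',(365,164),22),('housing',(268,144),74),('pen',(128,178),100),('indic',(210,118),80),('mush',(328,122),50),('pend',(452,212),35)):print(n,onz(T,uv,z).round())
E
python3 m1.py
```

```text
shift [0.23475177 0.14285714]
shift [2.87666195 4.40917431]
c [566.65350057 167.81800964  96.54216286] pitch 40.410902415905674 41.00336657985022 rms 1.4111167860172018 gap 7.179203806651152
x(i) up-slope [-0.80749508  0.17968915  0.5618394 ] slope 38.58782497567306 n [ 0.44708281 -0.43489712  0.78165303] dirs -44.20843542169172 uy [-0.28760166 -0.89733985 -0.33476332] uxuy -0.11708853239488462
height of axis pred [553.24101624 180.86492333  73.0925721 ]
c [567.09619671 168.11755453  95.62542509] pitch 39.83414938109979 39.66060274326652 rms 0.5235593357043445 gap 0.5663775850421613
x(i) up-slope [-0.8138852   0.18770995  0.54986894] slope 33.359205399557716 n [ 0.53696774 -0.11849248  0.83523959] dirs -12.444010069980695 uy [-0.22047743 -0.97538626  0.00336829] uxuy -0.0017942784656179306
height of axis pred [550.98716454 171.67232898  70.56823727]
((25.931034088134766, 20.827587127685547), (27.854299545288086, 11.513110160827637), 68.19859313964844)
[[ 605.4 -238.1   52. ]
 [ 617.8 -268.5   52. ]
 [ 543.8 -295.6   52. ]
 [ 531.6 -265.3   52. ]]
ctr [ 574.64672873 -266.87319418   52.        ]
key [ 599.63698375 -257.30689491   53.12827469] 0.6519499061504787 [ 599.37654146 -256.89816821   56.        ] [ 598.62923745 -259.34913403   56.        ]
vblock [625. -82.  40.]
setup [ 475. -113.   25.]
ring [ 719. -229.   22.]
housing [763.  52.  74.]
pen [657. 441. 100.]
indic [840. 220.  80.]
mush [ 838. -120.   50.]
pend [ 575. -472.   35.]
```

Gauge centre is about (575,-266) with yaw about 20°. The hole pitch comes out at 40.0 x 39.8 mm, which supports a slope of about 33.4° falling along azimuth -12°. The refined side centroids jumped between holes, so I discard them. Now I move over, using a small planning helper.

```bash
cat >> h.py <<'E'
from scipy.spatial.transform import Rotation as Rn
def go(p,R=None,n=10,p0=None,R0=None):
    "relative move, as n equal rows for pure shifts; turn rotvec given total in tool axes"
    st=env.state();P=st['position'] if p0 is None else np.array(p0);O=st['orientation'] if R0 is None else R0
    d=O.T@(np.array(p)-P)/10;w=np.zeros(3) if R is None else Rn.from_matrix(O.T@R).as_rotvec()
    print('P',P.round(1),'z',O[:,2].round(4),'y',O[:,1].round(4),'F',st['force'].round(2),'tau',st['wrist_torque'].round(3),'w',round(st['width'],3),'t',st['clock'])
    print('total shift cm',d.round(3),'per row',(d/n).round(3),'turn total',w.round(4),'per row',(w/n).round(4))
def down(yaw_y):
    a=np.radians(yaw_y);y=np.array([np.cos(a),np.sin(a),0]);z=np.array([0,0,-1.]);return np.stack([np.cross(y,z),y,z],1)
E
python3 -c "
from h import *
go([480,150,260],down(110.3));go([565,-258,250],p0=[480,150,260])"
```

```text
P [180.5 545.3 230.5] z [-7.0e-04 -1.7e-03 -1.0e+00] y [ 0.3144  0.9493 -0.0018] F [ 0.44  0.15 -1.03] tau [-0.008 -0.013  0.02 ] w 1.004 t 0.1
total shift cm [-40.854 -28.113  -2.907] per row [-4.085 -2.811 -0.291] turn total [-0.0017 -0.0008 -0.6741] per row [-0.0002 -0.0001 -0.0674]
P [480 150 260] z [-7.0e-04 -1.7e-03 -1.0e+00] y [ 0.3144  0.9493 -0.0018] F [ 0.44  0.15 -1.03] tau [-0.008 -0.013  0.02 ] w 1.004 t 0.1
total shift cm [-20.896 -36.057   1.063] per row [-2.09  -3.606  0.106] turn total [0. 0. 0.] per row [0. 0. 0.]
```

Call:
arm_command(
  plan="8.5 -4.0 -2.8 -0.3 0 0 0;8.5 -4.0 -2.8 -0.3 0 0 0;8.5 -4.0 -2.8 -0.3 0 0 0;8.5 -4.0 -2.8 -0.3 0 0 0;8.5 -4.0 -2.8 -0.3 0 0 0;8.5 -4.0 -2.8 -0.3 0 0 0;8.5 -4.0 -2.8 -0.3 0 0 0;8.5 -4.0 -2.8 -0.3 0 0 0;8.5 -4.0 -2.8 -0.3 0 0 0;8.5 -4.0 -2.8 -0.3 0 0 0",
)

```text
clock: 1.1
position: [473.0, 152.4, 261.2]
orientation: [[-0.949, 0.315, -0.0], [0.315, 0.949, 0.0], [0.0, -0.0, -1.0]]
force: [0.2, 0.7, 0.3]
width: 0.997
```

Call:
arm_command(
  plan="8.5 -2.1 -3.6 0.1 0 0 0;8.5 -2.1 -3.6 0.1 0 0 0;8.5 -2.1 -3.6 0.1 0 0 0;8.5 -2.1 -3.6 0.1 0 0 0;8.5 -2.1 -3.6 0.1 0 0 0;8.5 -2.1 -3.6 0.1 0 0 0;8.5 -2.1 -3.6 0.1 0 0 0;8.5 -2.1 -3.6 0.1 0 0 0;8.5 -2.1 -3.6 0.1 0 0 0;8.5 -2.1 -3.6 0.1 0 0 0",
)

```text
clock: 2.1
position: [558.5, -255.1, 250.7]
orientation: [[-0.949, 0.315, -0.001], [0.315, 0.949, 0.001], [0.001, 0.0, -1.0]]
force: [-0.5, 0.5, -0.5]
width: 0.999
```

Call:
arm_command(
  plan="0 0 0 0 0 0 -0.0674;0 0 0 0 0 0 -0.0674;0 0 0 0 0 0 -0.0674;0 0 0 0 0 0 -0.0674;0 0 0 0 0 0 -0.0674;0 0 0 0 0 0 -0.0674;0 0 0 0 0 0 -0.0674;0 0 0 0 0 0 -0.0674;0 0 0 0 0 0 -0.0674;0 0 0 0 0 0 -0.0674",
)

```text
clock: 3.1
position: [558.3, -253.3, 250.7]
orientation: [[-0.937, -0.349, -0.001], [-0.349, 0.937, 0.001], [0.001, 0.001, -1.0]]
force: [0.7, 0.6, 0.2]
width: 0.0
```

Run:
```python
from h import *
go([575,-266,250],down(110.3))
s=save('wrist','w1');st=env.state();np.savez('pics/w1st.npz',position=st['position'],orientation=st['orientation']);print(s['mount'],s['intrinsics'])
```

```text
P [ 558.3 -253.3  250.7] z [-1.2e-03  6.0e-04 -1.0e+00] y [-0.3494  0.937   0.001 ] F [0.75 0.57 0.21] tau [ 0.043 -0.027 -0.013] w 0.0 t 3.1
total shift cm [-1.121 -1.778  0.063] per row [-0.112 -0.178  0.006] turn total [ 0.001  -0.0009  0.0027] per row [ 0.0001 -0.0001  0.0003]
[[-1.10407446e-03 -9.58415781e-01 -2.85373390e-01  7.35320759e+01]
 [ 9.99998587e-01 -6.96402891e-04 -1.53002838e-03  9.68440151e-02]
 [ 1.26766849e-03 -2.85374676e-01  9.58415196e-01 -1.42230651e+02]
 [ 0.00000000e+00  0.00000000e+00  0.00000000e+00  1.00000000e+00]] [[348.79471157   0.         279.40480889]
 [  0.         348.79471157 209.66872293]
 [  0.           0.           1.        ]]
```

View pics/w1.png

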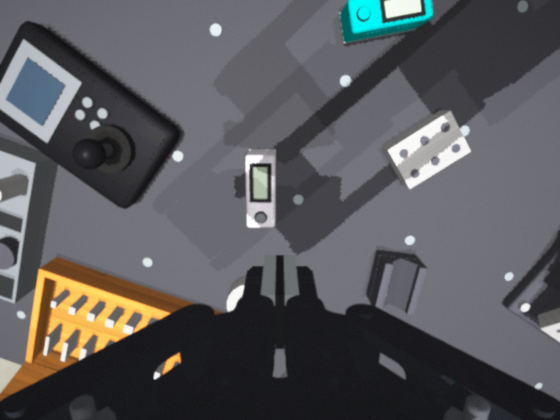

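The wrist view shows the gauge upright below the fingers, with key at (261,217) and display at (260,183). The turquoise one is top right, away from the path. I measure from this view.

Run:
```python
from h import *
s=load('w1');st=load('w1st')
g=cv2.cvtColor(s['color'],cv2.COLOR_BGR2GRAY)
R=g[135:245,225:300];m=((R>150)*255).astype(np.uint8);c=max(cv2.findContours(m,0,1)[0],key=cv2.contourArea);r=cv2.minAreaRect(c);print(r)
b=cv2.boxPoints(r)+[225,135];print(b)
p=np.array([onz(s,q,52,st) for q in b]);print(p.round(1),p.mean(0))
k=R[70:92,25:48];d=(k<140)*1.;yy,xx=np.nonzero(d);print('key px',xx.mean()+250,yy.mean()+205,len(xx))
K=onz(s,(xx.mean()+250,yy.mean()+205),56,st);print('key',K)
```

```text
((34.5, 55.5), (73.0, 29.0), 90.0)
[[245. 154.]
 [274. 154.]
 [274. 227.]
 [245. 227.]]
[[ 543.1 -295.    52. ]
 [ 533.2 -268.5   52. ]
 [ 603.9 -242.4   52. ]
 [ 614.5 -270.5   52. ]] [ 573.68336326 -269.1105193    52.        ]
key px 260.38260869565215 216.68695652173912 115
key [ 597.02377588 -259.59156402   56.        ]
```

```bash
python3 -c "
from h import *
go([598,-259,66])"
```

```text
P [ 558.3 -253.3  250.7] z [-1.2e-03  6.0e-04 -1.0e+00] y [-0.3517  0.9361  0.001 ] F [-0.77  0.78  0.19] tau [-0.015 -0.015  0.011] w -0.002 t 3.15
total shift cm [-3.529 -1.952 18.462] per row [-0.353 -0.195  1.846] turn total [0. 0. 0.] per row [0. 0. 0.]
```

Call:
arm_command(
  plan="0 -0.39 -0.22 2.05 0 0 0;0 -0.39 -0.22 2.05 0 0 0;0 -0.39 -0.22 2.05 0 0 0;0 -0.39 -0.22 2.05 0 0 0;0 -0.39 -0.22 2.05 0 0 0;0 -0.39 -0.22 2.05 0 0 0;0 -0.39 -0.22 2.05 0 0 0;0 -0.39 -0.22 2.05 0 0 0;0 -0.39 -0.22 2.05 0 0 0;0 0 0 0 0 0 0",
)

```text
clock: 4.15
position: [596.5, -258.8, 63.3]
orientation: [[-0.938, -0.346, -0.006], [-0.346, 0.938, 0.003], [0.004, 0.005, -1.0]]
force: [0.4, -0.4, 1.0]
width: 0.001
```

Run:
```python
from h import *
go([598,-259,55])
s=save('wrist','w2');a=s['color'][130:420,140:420];b=save('side','s2')['color'][240:300,256:340]
cv2.imwrite('pics/c2.png',np.hstack([cv2.resize(a,(400,414)),cv2.resize(b,(400,286)).copy() if 0 else cv2.copyMakeBorder(cv2.resize(b,(400,286)),0,128,0,0,cv2.BORDER_CONSTANT)]))
```

```text
P [ 596.5 -258.8   63.3] z [-0.0058  0.003  -1.    ] y [-0.346   0.9382  0.0048] F [ 0.45 -0.36  0.96] tau [ 0.01  -0.008  0.001] w 0.001 t 4.15
total shift cm [-0.133 -0.076  0.833] per row [-0.013 -0.008  0.083] turn total [0. 0. 0.] per row [0. 0. 0.]
```

View pics/c2.png

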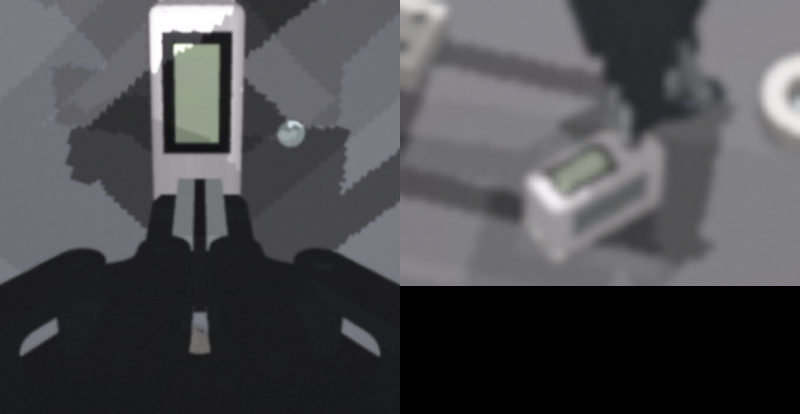

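Fingertips are centred on the gauge's width within about 1 mm and over the key end, clear of the display. I press slowly.

Call:
arm_command(
  plan="0 -0.1 0 0.1 0 0 0;0 0 0 0.1 0 0 0;0 0 0 0.1 0 0 0;0 0 0 0.1 0 0 0;0 0 0 0.1 0 0 0;0 0 0 0.1 0 0 0;0 0 0 0.1 0 0 0;0 0 0 0.1 0 0 0;0 0 0 0.1 0 0 0;0 0 0 0 0 0 0",
)

```text
clock: 5.25
position: [599.3, -259.5, 57.6]
orientation: [[-0.938, -0.347, -0.0], [-0.347, 0.938, 0.0], [0.0, 0.0, -1.0]]
force: [-0.4, 0.1, 0.6]
width: -0.003
```

Call:
arm_command(
  plan="0 0 0 0.05 0 0 0;0 0 0 0.05 0 0 0;0 0 0 0.05 0 0 0;0 0 0 0.05 0 0 0;0 0 0 0.05 0 0 0;0 0 0 0.05 0 0 0;0 0 0 0.05 0 0 0;0 0 0 0 0 0 0;0 0 0 0 0 0 0;0 0 0 0 0 0 0",
)

```text
clock: 6.25
position: [599.4, -259.6, 54.4]
orientation: [[-0.938, -0.347, 0.0], [-0.347, 0.938, -0.0], [-0.0, -0.0, -1.0]]
force: [-1.1, 0.6, 3.8]
width: -0.003
```

Call:
arm_command(
  plan="0 0 0 0.05 0 0 0;0 0 0 0.05 0 0 0;0 0 0 0.05 0 0 0;0 0 0 0.05 0 0 0;0 0 0 0 0 0 0;0 0 0 0 0 0 0;0 0 0 0 0 0 0;0 0 0 0 0 0 0;0 0 0 0 0 0 0;0 0 0 0 0 0 0",
)

```text
clock: 7.25
position: [599.5, -259.6, 53.0]
orientation: [[-0.938, -0.347, 0.0], [-0.347, 0.938, -0.0], [-0.0, -0.0, -1.0]]
force: [-1.3, 0.9, 7.0]
width: 0.001
```

7 N with the tip stopped at 53.0 mm is the full 3 mm of travel, held about 0.6 s. Retract, open, centre over mid-length.

Call:
arm_command(
  plan="0 0 0 -0.5 0 0 0;0 0 0 -1 0 0 0;0 0 0 -1.5 0 0 0;0 0 0 -2 0 0 0;0 0 0 -2 0 0 0;7 0.53 0 0 0 0 0;7 0.53 0 0 0 0 0;7 0.53 0 0 0 0 0;7 0.53 0 0 0 0 0;7 0.53 0 0 0 0 0",
)

```text
clock: 8.25
position: [573.3, -268.6, 121.2]
orientation: [[-0.938, -0.347, -0.002], [-0.347, 0.938, 0.001], [0.001, 0.002, -1.0]]
force: [-0.8, -1.0, 0.6]
width: 0.817
```

Call:
arm_command(
  plan="7 0 0 0 0 0 0;7 0 0 1.3 0 0 0;7 0 0 1.3 0 0 0;7 0 0 1.3 0 0 0;7 0 0 1.3 0 0 0;7 0 0 1.3 0 0 0;7 0 0 1.3 0 0 0;7 0 0 1.3 0 0 0;7 0 0 0.9 0 0 0;7 0 0 0 0 0 0",
)

```text
clock: 9.25
position: [573.5, -268.1, 20.5]
orientation: [[-0.938, -0.347, -0.003], [-0.347, 0.938, 0.002], [0.002, 0.002, -1.0]]
force: [-1.1, 0.7, 0.5]
width: 0.82
```

Run:
```python
from h import *
go([574,-267.5,12])
a=save('wrist','w3')['color'][100:420,140:420];b=save('side','s3')['color'][240:300,256:340]
cv2.imwrite('pics/c3.png',np.hstack([cv2.resize(a,(400,457)),cv2.copyMakeBorder(cv2.resize(b,(400,286)),0,171,0,0,cv2.BORDER_CONSTANT)]))
```

```text
P [ 573.5 -268.1   20.5] z [-0.0027  0.0015 -1.    ] y [-0.3468  0.9379  0.0024] F [-1.05  0.74  0.51] tau [ 0.025  0.042 -0.012] w 0.82 t 9.25
total shift cm [-0.073  0.039  0.849] per row [-0.007  0.004  0.085] turn total [0. 0. 0.] per row [0. 0. 0.]
```

View pics/c3.png

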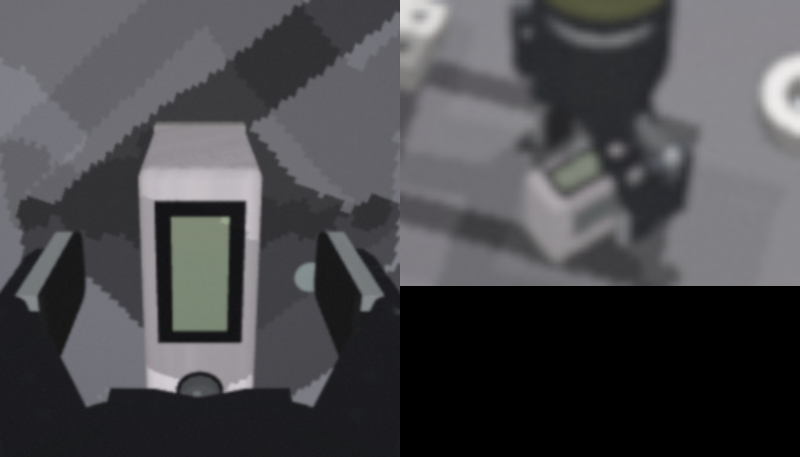

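The open jaws straddle the gauge symmetrically (pads at 85 and 315, gauge 140–260), with the key clear. Go down 11 mm and close.

Call:
arm_command(
  plan="7 0 0 0.3 0 0 0;7 0 0 0.3 0 0 0;7 0 0 0.3 0 0 0;7 0 0 0.2 0 0 0;2.6 0 0 0 0 0 0;2.6 0 0 0 0 0 0;2.6 0 0 0 0 0 0;2.6 0 0 0 0 0 0;2.6 0 0 0 0 0 0;2.6 0 0 0 0 0 0",
)

```text
clock: 10.35
position: [574.8, -268.8, 11.5]
orientation: [[-0.938, -0.347, 0.0], [-0.347, 0.938, -0.0], [-0.0, -0.0, -1.0]]
force: [0.1, 0.2, 1.4]
width: 0.347
```

Grip holds (opening 29.6 mm). Lift and carry to a standoff above the plate.

Call:
arm_command(
  plan="0 0 0 0 0 0 0;0 0 0 -0.5 0 0 0;0 0 0 -1.5 0 0 0;0 0 0 -2.5 0 0 0;0 0 0 -3 0 0 0;0 0 0 -3 0 0 0;0 0 0 -3 0 0 0;0 0 0 -3 0 0 0;0 0 0 -2 0 0 0;0 0 0 -1 0 0 0",
)

```text
clock: 11.35
position: [575.0, -269.0, 208.6]
orientation: [[-0.938, -0.347, 0.002], [-0.347, 0.938, -0.001], [-0.002, -0.002, -1.0]]
force: [0.7, 0.5, -0.4]
width: 0.344
```

```bash
cat >> h.py <<'E'
def tgt(az=-12.6,sl=33.4):
    a,b=np.radians([az,sl]);n=np.array([np.sin(b)*np.cos(a),np.sin(b)*np.sin(a),np.cos(b)]);y=np.array([-np.sin(a),np.cos(a),0]);return np.stack([np.cross(y,-n),y,-n],1)
C=np.array([567,168,95.])
E
python3 -c "
from h import *
R=tgt();n=-R[:,2];print(n,C+90*n)
go(C+90*n+[0,0,30],R)"
```

```text
[ 0.53722338 -0.12008365  0.83484786] [615.35010432 157.19247123 170.13630769]
P [ 575.  -269.   208.6] z [ 0.0024 -0.0014 -1.    ] y [-0.3469  0.9379 -0.0021] F [ 0.66  0.51 -0.39] tau [0.023 0.015 0.013] w 0.344 t 11.35
total shift cm [-18.563  38.577   0.792] per row [-1.856  3.858  0.079] turn total [-0.1688  0.569   0.5572] per row [-0.0169  0.0569  0.0557]
```

Call:
arm_command(
  plan="0 -1 2.1 0 0 0 0;0 -2.1 4.3 0.1 0 0 0;0 -2.1 4.3 0.1 0 0 0;0 -2.1 4.3 0.1 0 0 0;0 -2.1 4.3 0.1 0 0 0;0 -2.1 4.3 0.1 0 0 0;0 -2.1 4.3 0.1 0 0 0;0 -2.1 4.3 0.1 0 0 0;0 -2.1 4.3 0.1 0 0 0;0 -1.0 2.1 0 0 0 0",
)

```text
clock: 12.35
position: [615.9, 162.7, 196.8]
orientation: [[-0.937, -0.35, -0.003], [-0.35, 0.937, 0.001], [0.002, 0.002, -1.0]]
force: [-0.6, -1.2, -2.9]
width: 0.346
```

Call:
arm_command(
  plan="0 0 0 0 -0.0169 0.0569 0.0557;0 0 0 0 -0.0169 0.0569 0.0557;0 0 0 0 -0.0169 0.0569 0.0557;0 0 0 0 -0.0169 0.0569 0.0557;0 0 0 0 -0.0169 0.0569 0.0557;0 0 0 0 -0.0169 0.0569 0.0557;0 0 0 0 -0.0169 0.0569 0.0557;0 0 0 0 -0.0169 0.0569 0.0557;0 0 0 0 -0.0169 0.0569 0.0557;0 0 0 0 -0.0169 0.0569 0.0557",
)

```text
clock: 13.35
position: [616.8, 158.5, 197.0]
orientation: [[-0.811, 0.22, -0.542], [0.183, 0.975, 0.122], [0.556, -0.001, -0.831]]
force: [0.3, 0.4, -2.7]
width: 0.342
```

Run:
```python
from h import *
st=env.state();np.savez('pics/w4st.npz',position=st['position'],orientation=st['orientation'])
a=save('wrist','w4')['color']; cv2.imwrite('pics/c4.png',cv2.resize(a,(800,600),interpolation=cv2.INTER_CUBIC))
R=tgt();go(C+91*-R[:,2],R);print(st['joint_positions'].round(1))
```

```text
P [617.4 157.4 194.9] z [-0.5447  0.123  -0.8295] y [ 0.2237  0.9747 -0.0024] F [ 0.94 -0.5  -3.33] tau [-0.107 -0.541 -0.02 ] w 0.343 t 13.4
total shift cm [-1.221 -0.056  2.069] per row [-0.122 -0.006  0.207] turn total [ 0.0012 -0.0096 -0.006 ] per row [ 0.0001 -0.001  -0.0006]
[  5.   41.6  57.   10.6 113.6 -70.9]
```

View pics/c4.png

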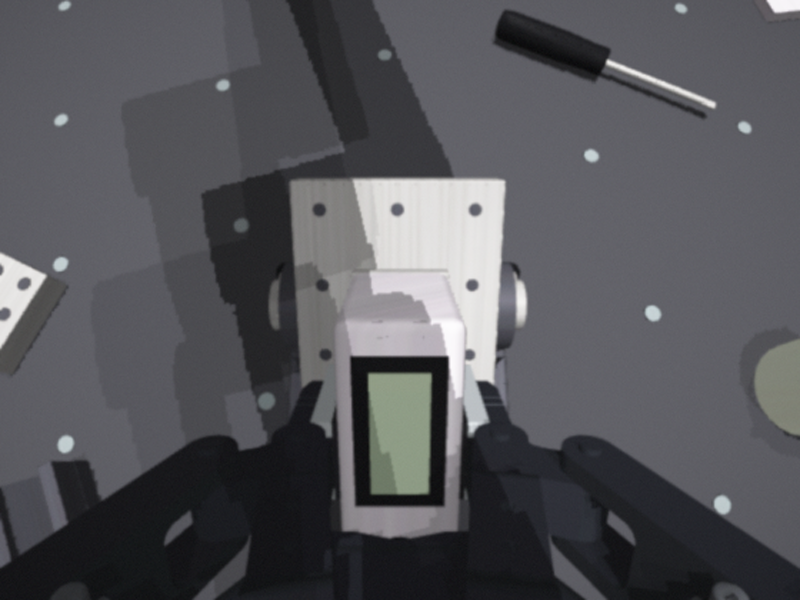

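The wrist view shows the gauge square over the plate, with plate holes at (319,209), (397,209), (475,209), (322,285), (472,285), (325,354) and (469,354). Known 40 mm hole pitch lets me refine the face pose with solvePnP.

```bash
cat > m2.py <<'E'
from h import *
s=load('w4');st=load('w4st')
h=np.array([(319,209),(397,209),(475,209),(322,285),(472,285),(325,354),(469,354)],float);u=(h+.5)*.7-.5
g=cv2.cvtColor(s['color'],cv2.COLOR_BGR2GRAY).astype(float);o=[]
for q in u:
    for _ in range(3):
        c=np.round(q).astype(int);w=g[c[1]-5:c[1]+6,c[0]-5:c[0]+6];w=np.clip(np.median(w)-25-w,0,None)
        yy,xx=np.mgrid[-5:6,-5:6];q=c+np.array([(w*xx).sum(),(w*yy).sum()])/max(w.sum(),1e-9)
    o.append(q)
o=np.array(o);print((o-u).round(1).tolist())
ob=np.array([(60,-40,0),(60,0,0),(60,40,0),(20,-40,0),(20,40,0),(-20,-40,0),(-20,40,0)],float)
for nm,pts in(('ref',o),('eye',u)):
    ok,rv,tv=cv2.solvePnP(ob,pts,np.array(s['intrinsics']),np.array([float(s['k1']),0,0,0,0]))
    pr=cv2.projectPoints(ob,rv,tv,s['intrinsics'],np.array([float(s['k1']),0,0,0,0]))[0][:,0]
    M=s['mount'];O=st['orientation'];Rw=O@M[:3,:3]@cv2.Rodrigues(rv)[0];X=st['position']+O@(M[:3,:3]@tv.ravel()+M[:3,3])
    print(nm,'rms',np.sqrt(((pr-pts)**2).mean()),'centre',X.round(1),'n',-Rw[:,2].round(4),'slope',np.degrees(np.arccos(-Rw[2,2])),'yaw y',np.degrees(np.arctan2(Rw[1,1],Rw[0,1])),'upx',Rw[:,0].round(4),'axis z',(X+30*Rw[:,2])[2])
E
python3 m2.py
```

```text
[[-0.1, 0.4], [-0.2, 0.2], [-0.2, 0.3], [-0.5, -0.0], [-0.2, -0.1], [0.0, 0.2], [0.1, 0.4]]
ref rms 0.1481086054797917 centre [566.5 167.7  92.9] n [ 0.5381 -0.1232  0.8338] slope 33.50938739332359 yaw y 77.16722594606105 upx [-0.8131  0.1848  0.5521] axis z 67.93225008777586
eye rms 0.11853591791006632 centre [566.4 167.9  92.9] n [ 0.5424 -0.1187  0.8317] slope 33.72650617471603 yaw y 77.27666734947127 upx [-0.8107  0.1855  0.5552] axis z 67.98380325168624
```

PnP gives slope 33.5°, azimuth -12.8° and axis height 67.95 (nominal 68), all consistent. Align and approach to 15 mm above the face.

```bash
cat >> h.py <<'E'
C=np.array([566.5,167.8,92.9]);Rt=tgt(-12.8,33.5);N=-Rt[:,2]
def chk(): 
    st=env.state();d=st['position']-C;print('face frame TCP (upslope,level,normal)',(Rt.T@d*[1,1,-1]).round(2),'Fn,tool',(Rt.T@st['force']).round(2),'tau tool',(Rt.T@st['wrist_torque']).round(3),'t',st['clock'])
E
python3 -c "
from h import *
go(C+26.5*N,Rt);chk()"
```

```text
P [617.4 157.4 194.9] z [-0.5447  0.123  -0.8295] y [ 0.2237  0.9747 -0.0024] F [ 0.94 -0.5  -3.33] tau [-0.107 -0.541 -0.02 ] w 0.343 t 13.4
total shift cm [-1.368 -0.099  8.717] per row [-0.137 -0.01   0.872] turn total [-0.0008 -0.0078 -0.0031] per row [-0.0001 -0.0008 -0.0003]
face frame TCP (upslope,level,normal) [ 12.99   1.1  113.78] Fn,tool [-2.7  -0.28  2.21] tau tool [-0.024 -0.551  0.008] t 13.4
```

Call:
arm_command(
  plan="0 -0.17 -0.01 1.0 0 -0.001 0;0 -0.17 -0.01 1.0 0 -0.001 0;0 -0.17 -0.01 1.0 0 -0.001 0;0 -0.17 -0.01 1.0 0 -0.001 0;0 -0.17 -0.01 1.0 0 -0.001 0;0 -0.17 -0.01 1.0 0 -0.001 0;0 -0.17 -0.01 1.0 0 -0.001 0;0 -0.17 -0.01 1.0 0 -0.001 0;0 0 0 0.5 0 0 0;0 0 0 0 0 0 0",
)

```text
clock: 14.4
position: [581.5, 165.6, 119.1]
orientation: [[-0.817, 0.218, -0.534], [0.182, 0.976, 0.12], [0.548, 0.0, -0.837]]
force: [0.1, -0.2, -1.1]
width: 0.34
```

```bash
python3 -c "
from h import *
chk();go(C+18*N,Rt)"
```

```text
face frame TCP (upslope,level,normal) [ 1.86  1.14 30.18] Fn,tool [-0.76 -0.17  0.85] tau tool [-0.019 -0.426 -0.024] t 14.4
P [581.5 165.6 119.1] z [-0.5343  0.1197 -0.8368] y [2.179e-01 9.760e-01 5.000e-04] F [ 0.12 -0.2  -1.12] tau [-0.065 -0.422  0.009] w 0.34 t 14.4
total shift cm [-0.179 -0.113  1.219] per row [-0.018 -0.011  0.122] turn total [-0.0017  0.0053  0.0034] per row [-0.0002  0.0005  0.0003]
```

Call:
arm_command(
  plan="0 -0.02 -0.01 0.2 0 0.001 0.0005;0 -0.02 -0.01 0.2 0 0.001 0.0005;0 -0.02 -0.01 0.2 0 0.001 0.0005;0 -0.02 -0.01 0.2 0 0.001 0.0005;0 -0.02 -0.01 0.1 0 0.001 0.0005;0 0 0 0.1 0 0 0;0 0 0 0.1 0 0 0;0 0 0 0 0 0 0;0 0 0 0 0 0 0;0 0 0 0 0 0 0",
)

```text
clock: 15.4
position: [577.2, 166.2, 110.1]
orientation: [[-0.815, 0.22, -0.537], [0.184, 0.975, 0.121], [0.55, -0.0, -0.835]]
force: [-0.7, -0.0, -3.5]
width: 0.346
```

Run:
```python
from h import *
chk();go(C+11.5*N,Rt)
a=save('side','s5')['color'][135:195,220:300];b=save('wrist','w5')['color'][80:380,140:420]
cv2.imwrite('pics/c5.png',np.hstack([cv2.resize(a,(400,300),interpolation=cv2.INTER_CUBIC),cv2.resize(b,(400,300))]))
```

```text
face frame TCP (upslope,level,normal) [ 0.5   0.8  20.34] Fn,tool [-1.3  -0.19  3.28] tau tool [ 0.003 -0.49  -0.   ] t 15.4
P [577.2 166.2 110.1] z [-0.5367  0.1209 -0.8351] y [ 2.201e-01  9.755e-01 -3.000e-04] F [-0.75 -0.03 -3.45] tau [-0.111 -0.477  0.002] w 0.346 t 15.4
total shift cm [-0.048 -0.079  0.884] per row [-0.005 -0.008  0.088] turn total [-0.001   0.0022  0.0011] per row [-0.0001  0.0002  0.0001]
```

View pics/c5.png

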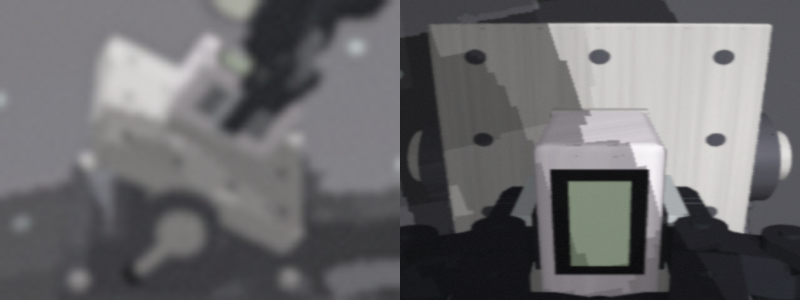

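The gauge sits parallel just above the face, centred, with a gap of about 9 mm. Descend slowly and watch for contact.

Call:
arm_command(
  plan="0 0 -0.01 0.1 0 0.0005 0;0 0 -0.01 0.1 0 0.0005 0;0 0 -0.01 0.1 0 0.0005 0;0 0 -0.01 0.1 0 0.0005 0;0 0 -0.01 0.1 0 0 0;0 0 0 0.1 0 0 0;0 0 0 0.1 0 0 0;0 0 0 0 0 0 0;0 0 0 0 0 0 0;0 0 0 0 0 0 0",
)

```text
clock: 16.5
position: [573.3, 166.5, 104.3]
orientation: [[-0.814, 0.22, -0.538], [0.184, 0.975, 0.121], [0.552, -0.0, -0.834]]
force: [-0.3, 0.6, -2.3]
width: 0.346
```

```bash
python3 -c "
from h import *
chk();go(C+11.5*N,Rt)"
```

```text
face frame TCP (upslope,level,normal) [ 0.49  0.29 13.32] Fn,tool [-0.9   0.46  2.18] tau tool [-0.03  -0.464  0.006] t 16.5
P [573.3 166.5 104.3] z [-0.5383  0.1212 -0.834 ] y [ 2.200e-01  9.755e-01 -3.000e-04] F [-0.34  0.55 -2.31] tau [-0.082 -0.457 -0.021] w 0.346 t 16.5
total shift cm [-0.049 -0.029  0.182] per row [-0.005 -0.003  0.018] turn total [-0.0011  0.0002  0.0012] per row [-0.0001  0.      0.0001]
```

Call:
arm_command(
  plan="0 0 0 0.03 0 0 0;0 0 0 0.03 0 0 0;0 0 0 0.03 0 0 0;0 0 0 0.03 0 0 0;0 0 0 0.03 0 0 0;0 0 0 0.03 0 0 0;0 0 0 0.03 0 0 0;0 0 0 0 0 0 0;0 0 0 0 0 0 0;0 0 0 0 0 0 0",
)

```text
clock: 17.5
position: [572.6, 166.7, 103.1]
orientation: [[-0.814, 0.22, -0.538], [0.184, 0.975, 0.121], [0.551, -0.0, -0.834]]
force: [1.4, -2.0, 5.8]
width: 0.343
```

```bash
python3 -c "
from h import *
chk()"
```

```text
face frame TCP (upslope,level,normal) [ 0.49  0.29 11.87] Fn,tool [ 1.71 -1.62 -5.83] tau tool [ 0.121 -0.126  0.064] t 17.5
```

Contact at 11.87 mm normal (11.5 predicted), normal force about 8 N above the free-air reading. I push a little more and see how torque follows, as a flushness check.

Call:
arm_command(
  plan="0 0 0 0.03 0 0 0;0 0 0 0.03 0 0 0;0 0 0 0.03 0 0 0;0 0 0 0 0 0 0;0 0 0 0 0 0 0;0 0 0 0 0 0 0;0 0 0 0 0 0 0;0 0 0 0 0 0 0;0 0 0 0 0 0 0;0 0 0 0 0 0 0",
)

```text
clock: 18.5
position: [572.6, 166.7, 103.0]
orientation: [[-0.815, 0.22, -0.537], [0.184, 0.975, 0.121], [0.55, 0.0, -0.835]]
force: [4.1, -1.6, 8.0]
width: 0.34
```

Run:
```python
from h import *
chk();go(C+11.5*N,Rt)
st=env.state();np.savez('pics/w6st.npz',position=st['position'],orientation=st['orientation'])
a=save('side','s6')['color'][145:185,230:290];b=save('wrist','w6')['color'][80:380,140:420]
cv2.imwrite('pics/c6.png',np.hstack([cv2.resize(a,(450,300),interpolation=cv2.INTER_CUBIC),cv2.resize(b,(350,300))]))
```

```text
face frame TCP (upslope,level,normal) [ 0.47  0.28 11.84] Fn,tool [ 0.8  -0.65 -9.1 ] tau tool [0.179 0.092 0.006] t 18.5
P [572.6 166.7 103. ] z [-0.5367  0.1214 -0.835 ] y [2.202e-01 9.755e-01 3.000e-04] F [ 4.1  -1.6   8.03] tau [-0.129  0.123  0.094] w 0.34 t 18.5
total shift cm [-0.047 -0.028  0.034] per row [-0.005 -0.003  0.003] turn total [-0.0005  0.0021  0.0013] per row [-0.0001  0.0002  0.0001]
```

View pics/c6.png

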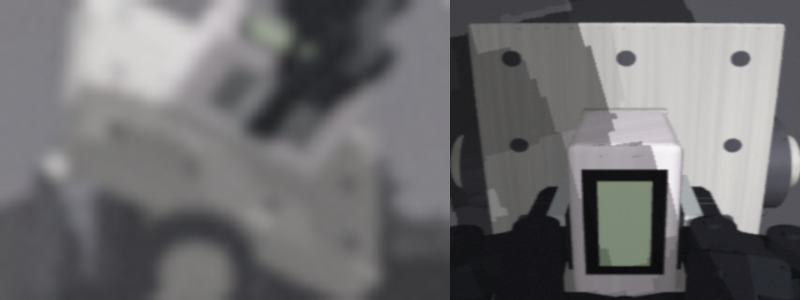

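TCP stayed at 11.84 mm while the force rose to about 11 N. The torque suggests the load is biased to the upslope end, so I test a small +y tilt. If the base is flush, torque should swing without the tool moving along the normal.

Call:
arm_command(
  plan="0 0 0 0 0 0.002 0;0 0 0 0 0 0.002 0;0 0 0 0 0 0.002 0;0 0 0 0 0 0.002 0;0 0 0 0 0 0 0;0 0 0 0 0 0 0;0 0 0 0 0 0 0;0 0 0 0 0 0 0;0 0 0 0 0 0 0;0 0 0 0 0 0 0",
)

```text
clock: 19.6
position: [572.6, 166.7, 103.1]
orientation: [[-0.81, 0.22, -0.543], [0.183, 0.975, 0.123], [0.557, 0.0, -0.831]]
force: [3.7, -1.3, 8.6]
width: 0.346
```

Run:
```python
from h import *
chk();go(C+11.5*N,Rt)
```

```text
face frame TCP (upslope,level,normal) [ 0.51  0.27 11.95] Fn,tool [ 1.55 -0.44 -9.33] tau tool [ 0.195 -0.219  0.01 ] t 19.6
P [572.6 166.7 103.1] z [-0.5429  0.1227 -0.8308] y [2.201e-01 9.755e-01 2.000e-04] F [ 3.67 -1.29  8.64] tau [-0.213 -0.177  0.099] w 0.346 t 19.6
total shift cm [-0.051 -0.027  0.044] per row [-0.005 -0.003  0.004] turn total [-0.0006 -0.0056  0.0013] per row [-0.0001 -0.0006  0.0001]
```

Call:
arm_command(
  plan="0 0 0 0 0 0.002 0;0 0 0 0 0 0.002 0;0 0 0 0 0 0.002 0;0 0 0 0 0 0.002 0;0 0 0 0 0 0 0;0 0 0 0 0 0 0;0 0 0 0 0 0 0;0 0 0 0 0 0 0;0 0 0 0 0 0 0;0 0 0 0 0 0 0",
)

```text
clock: 20.6
position: [572.8, 166.7, 103.3]
orientation: [[-0.806, 0.22, -0.549], [0.182, 0.975, 0.124], [0.563, 0.0, -0.827]]
force: [2.4, -1.7, 9.4]
width: 0.342
```

Run:
```python
from h import *
chk();go(C+11.5*N,Rt)
```

```text
face frame TCP (upslope,level,normal) [ 0.44  0.29 12.2 ] Fn,tool [ 2.95 -1.09 -9.37] tau tool [ 0.305 -0.251  0.049] t 20.6
P [572.8 166.7 103.3] z [-0.549   0.1242 -0.8266] y [2.202e-01 9.755e-01 4.000e-04] F [ 2.4  -1.66  9.44] tau [-0.33  -0.183  0.127] w 0.342 t 20.6
total shift cm [-0.045 -0.029  0.07 ] per row [-0.005 -0.003  0.007] turn total [-0.0005 -0.0131  0.0014] per row [-0.     -0.0013  0.0001]
```

The tilt made the tool ride up (0.11, then 0.25 mm per 7.7 mrad, a lever of about 32 mm), so it now pivots on the downslope edge. The flush point is near the start of the sweep, about +1 mrad from nominal. Return there.

Call:
arm_command(
  plan="0 0 0 0 0 -0.002 0;0 0 0 0 0 -0.002 0;0 0 0 0 0 -0.002 0;0 0 0 0 0 -0.002 0;0 0 0 0 0 -0.002 0;0 0 0 0 0 -0.002 0;0 0 0 0 0 0 0;0 0 0 0 0 0 0;0 0 0 0 0 0 0;0 0 0 0 0 0 0",
)

```text
clock: 21.6
position: [572.5, 166.7, 103.1]
orientation: [[-0.812, 0.22, -0.54], [0.183, 0.975, 0.122], [0.553, 0.0, -0.833]]
force: [2.2, -1.4, 7.4]
width: 0.346
```

Run:
```python
from h import *
chk();go(C+11.5*N,Rt)
```

```text
face frame TCP (upslope,level,normal) [ 0.52  0.27 11.88] Fn,tool [ 2.02 -0.86 -7.49] tau tool [ 0.25  -0.183  0.032] t 21.6
P [572.5 166.7 103.1] z [-0.5398  0.122  -0.8329] y [2.201e-01 9.755e-01 2.000e-04] F [ 2.2  -1.38  7.36] tau [-0.261 -0.129  0.111] w 0.346 t 21.6
total shift cm [-0.052 -0.027  0.037] per row [-0.005 -0.003  0.004] turn total [-0.0006 -0.0018  0.0013] per row [-0.0001 -0.0002  0.0001]
```

Call:
arm_command(
  plan="0 0 0 0 0.002 0 0;0 0 0 0 0.002 0 0;0 0 0 0 0.002 0 0;0 0 0 0 0.002 0 0;0 0 0 0 0 0 0;0 0 0 0 0 0 0;0 0 0 0 0 0 0;0 0 0 0 0 0 0;0 0 0 0 0 0 0;0 0 0 0 0 0 0",
)

```text
clock: 22.6
position: [572.6, 166.8, 103.1]
orientation: [[-0.813, 0.216, -0.541], [0.183, 0.976, 0.114], [0.553, -0.006, -0.833]]
force: [2.6, -2.5, 8.4]
width: 0.342
```

Run:
```python
from h import *
chk();go(C+11.5*N,Rt)
```

```text
face frame TCP (upslope,level,normal) [ 0.51  0.34 11.93] Fn,tool [ 2.05 -1.91 -8.71] tau tool [ 0.072 -0.118 -0.081] t 22.6
P [572.6 166.8 103.1] z [-0.5415  0.1145 -0.8329] y [ 0.2159  0.9764 -0.0062] F [ 2.6  -2.54  8.39] tau [-0.041 -0.112  0.107] w 0.342 t 22.6
total shift cm [-0.051 -0.033  0.043] per row [-0.005 -0.003  0.004] turn total [-0.0083 -0.0017  0.0014] per row [-0.0008 -0.0002  0.0001]
```

Both tilt axes are now bracketed within a few mrad. Settle mid-way, push slightly firmer and check.

Call:
arm_command(
  plan="0 0 0 0 -0.002 -0.001 0;0 0 0 0 -0.002 0 0;0 0 0 0.02 0 0 0;0 0 0 0.02 0 0 0;0 0 0 0 0 0 0;0 0 0 0 0 0 0;0 0 0 0 0 0 0;0 0 0 0 0 0 0;0 0 0 0 0 0 0;0 0 0 0 0 0 0",
)

```text
clock: 23.6
position: [572.5, 166.8, 103.1]
orientation: [[-0.813, 0.218, -0.539], [0.183, 0.976, 0.118], [0.552, -0.003, -0.834]]
force: [3.4, -1.7, 9.1]
width: 0.342
```

Run:
```python
from h import *
chk();go(C+11.5*N,Rt)
t=save('top','t7');a=t['color'][180:240,185:265];b=save('side','s7')['color'][135:195,220:300];w=save('wrist','w7')['color'];chk()
A,B=cv2.resize(a,(400,300),interpolation=cv2.INTER_CUBIC),cv2.resize(b,(400,300),interpolation=cv2.INTER_CUBIC)
W=cv2.resize(w,(400,300))
cv2.imwrite('pics/c7.png',np.vstack([np.hstack([A,B]),np.hstack([W,cv2.resize(load('top0')['color'][180:240,185:265],(400,300),interpolation=cv2.INTER_CUBIC)])]))
```

```text
face frame TCP (upslope,level,normal) [ 0.53  0.33 11.88] Fn,tool [ 1.98 -0.86 -9.59] tau tool [0.118 0.016 0.06 ] t 23.6
P [572.5 166.8 103.1] z [-0.5395  0.1183 -0.8337] y [ 0.2181  0.9759 -0.0027] F [ 3.36 -1.65  9.09] tau [-0.124  0.045  0.015] w 0.342 t 23.6
total shift cm [-0.053 -0.033  0.038] per row [-0.005 -0.003  0.004] turn total [-0.0042 -0.0004  0.0014] per row [-0.0004 -0.      0.0001]
face frame TCP (upslope,level,normal) [ 0.48  0.31 11.87] Fn,tool [ 1.34 -1.1  -9.46] tau tool [ 0.164 -0.005 -0.015] t 23.75
```

View pics/c7.png

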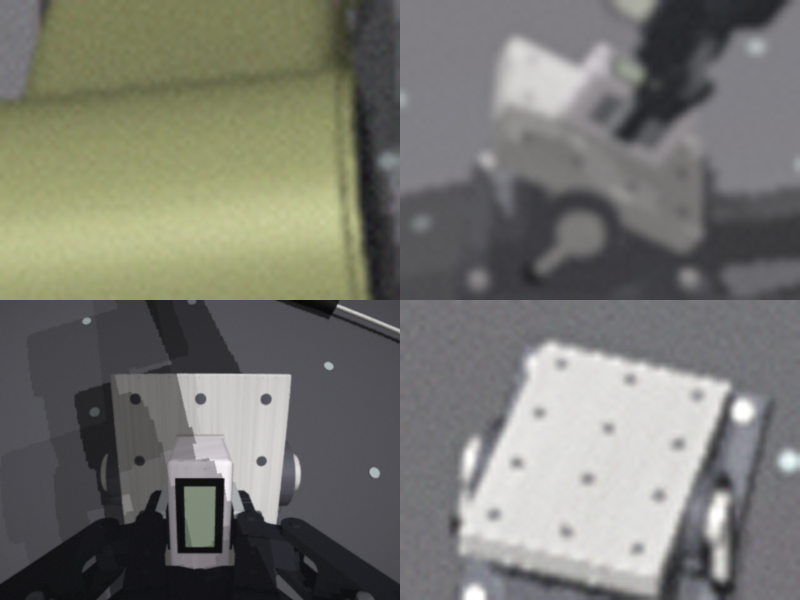

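The gauge lies on the face, square and centred. In the side view the plate's corners are where they were at the start; the arm hides the plate in the top view. Force is steady at about 11 N, so I hand in.

```bash
python3 -c "
from h import *
print(env.hand_in())"
```

```text
the job is handed in; nothing more can be done
None
```

I zeroed the gauge on the granite, carried it to the angle plate and handed the job in at 23.8 s with it held against the sloped face. The hand-in reports no verdict, so the final state below is from my own measurements.

- **Zeroing:** I pressed the key straight down with shut fingers. The tip stopped at 53.0 mm with 7 N, which is the full 3 mm of travel, and the key was down for at least half a second.
- **Slope:** solvePnP on the plate's holes (40 mm pitch) gave 33.5°, agreeing with 33.4° from the two fixed cameras. The swivel axis came out at 67.95 mm against the stated 68.
- **Final position:** the gripper was 0.5 mm up-slope and 0.3 mm sideways of the face centre. The tool was within about 4 mrad of the measured face.
- **Contact:** the normal force was about 11 N, steady over the last two readings. The grip opening was 29.2 mm, and the key was untouched.
- **Flushness:** I found it by tilting slightly about two axes and watching the tool's height and torque. The slope axis is well bracketed.
- **Plate:** in the side view it looks unmoved.

**Checks that failed or disagreed:**
- My first automatic refinement of the hole positions in the side view jumped between holes, so I dropped it and used hand-picked pixels.
- A small sideways-tilt torque of about 0.12–0.16 N m remained. I read it as a residual of a few mrad.
- The slope falls at an azimuth of about -13°, farther from the robot's right than the task's "give or take 55 degrees" allows. Both measuring methods agreed on it.
- In the last top view the arm hid the plate, so only the side and wrist views confirm the final pose. I did not re-measure the bystanders.

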